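Rack the sanding drums by size

ROBOT

A 6-joint arm with a two-finger parallel gripper is mounted at the origin on a cart in front of the work surface, level with it; the furniture and walls round the work are solid. World frame = base frame: x ahead of the robot, y to its left, z up, the work surface at z = 0. Lengths are in mm, angles in rad, forces in N, time in s.
With the tool pointing down it reaches from about 300 to 775 mm from the base axis. Payload 14.6 kg.
Tool frame: the origin (TCP) lies between the finger pads; the fingertips stand manip.tip_reach ahead of it and the grasp point (between the pads) lies 5 mm behind it (manip.tip_reach is the distance from the TCP to the fingertips, in mm); z points along the fingers, y is the line along which they close (so a half turn about z gives the same grasp; the last joint's range is limited). The gripper opens to 94 mm and grips with 3 to 60 N. Pads are 16 mm wide; open, the fingers measure 119 mm over their backs; the gripper's body (75 mm by 177 mm) begins 78 mm behind the grasp point.
Start: joints at [-1.28, 0.3, 1.521, -0, 1.321, -0.067], TCP at [192.61, -515.161, 219.446] pointing down, gripper open.
Joint ranges: [-3.03, 3.03], [-0.79, 2.21], [0.23, 2.52], [-1.04, 4.18], [0, 3.07], [-2.55, 2.55]. Speed limits (rad/s): [2.22, 2.22, 2.57, 3.14, 3.14, 3.14].

INTERFACE

Orientations are given as [roll, pitch, yaw] about the fixed x, y, z axes, in that order (R = Rz(yaw) Ry(pitch) Rx(roll)).
In Python, from cell import manip gives the robot as it stands. The module is installed in compiled form; this text tells all that it offers.
- The arm moves only by the shell command python3 -m creep 'ROWS' [FORCE]. ROWS is JSON, a list of rows, each a list of 3 entries, a list of its own where there are three numbers: the opening, from -1 (shut) to 1 (fully open), then the shift along the tool's x, y, z in cm, then the turn about the tool's z in units of 5 degrees (1.0 is 5 degrees). In form: [[grip, [tx, ty, tz], roll], ...]. A call has 1 to 12 rows; each row is the pose to reach, as a shift and turn from the pose commanded when the call began, along the tool's axes at that moment; what a row does not reach only later rows make up. A row lasts 1/10 s, in which the tool goes at most 50 mm and 8.59 degrees, less where a joint would pass 70% of its speed; a pose out of reach is approached as far as the arm can. A call with a gripper value outside its range is refused whole. The fingers move at their own pace and stop on an object; FORCE is the grip in N (left out, the last holds). Time passes only in rows, so rows that repeat a pose let the fingers close. It gives the time, the measured TCP pose, the force, the opening and the grip force at its end, in the units of the state.
- manip.read_state(): the state, without advancing time (a new reading comes with each control period).
- manip.camera(name): name is "scene" or "top" or "wrist"; returns the picture (400x640x3 uint8, red, green, blue); there is no depth.
- manip.camera_params(name): a dict with "fovy" (degrees; the focal length in pixels is half the picture's height over the tangent of half this angle, whatever the lens; pixels are square), "cx", "cy" (the principal point, pixels), "origin" and "attitude" of the camera in the world. Camera axes: x right, y down, z forward; pixel columns grow to the right and rows downward; lengths in mm; the calibration is good to about 2 mm. A picture is of the moment at which its call begins: read the wrist's pose just before it. camera_params takes no time and is no camera call; for the wrist camera it gives the pose at the moment of the call.
- manip.sign_off(): hands the job in; it is judged then, once.
The state is a dict: "clock": time; "joints": joint angles; "qd": joint speeds; "effort": joint torques, N m; "eef_pos": TCP position; "eef_rot": TCP orientation; "wrist_force": force on the tool from outside, world axes, zero at the start; "moment": the same for the moment, N m; "finger_gap": finger opening in mm; "finger_force": force on a finger pad.
Only numpy, scipy, OpenCV 4.12 (cv2) and the standard library are available. Lean on these libraries where they do the work, as an engineer would, in place of code of your own. Each camera call takes 0.05 s, during which the arm holds its last target. There are 200 camera calls.

TASK

Put the four sanding drums away on the rack, one upright in the middle of each cork pad, in order of diameter: the smallest at the end by the bur stand, then larger and larger, the largest at the end by the stack of sanding sheets. Leave the bur stand and the sanding sheets where they are.

Things in the scene. Friction and masses are not known exactly. Their poses are not given: they have to be found in the camera images.
- drum_22: smallest of four sanding drums: an upright cylinder 22 mm in diameter with a grey-brown abrasive sleeve 36 mm tall, loose, under 0.25 kg; on its top face a steel washer (at most 24 mm across), a nut and a bolt end, which make it 45 mm tall in all. Origin: centre of its underside; z up along its axis. All four are equally tall and differ only in diameter.
- drum_32: second smallest of four sanding drums: an upright cylinder 32 mm in diameter with a grey-brown abrasive sleeve 36 mm tall, loose, under 0.25 kg; on its top face a steel washer (at most 24 mm across), a nut and a bolt end, which make it 45 mm tall in all. Origin: centre of its underside; z up along its axis. All four are equally tall and differ only in diameter.
- drum_42: second largest of four sanding drums: an upright cylinder 42 mm in diameter with a grey-brown abrasive sleeve 36 mm tall, loose, under 0.25 kg; on its top face a steel washer (at most 24 mm across), a nut and a bolt end, which make it 45 mm tall in all. Origin: centre of its underside; z up along its axis. All four are equally tall and differ only in diameter.
- drum_52: largest of four sanding drums: an upright cylinder 52 mm in diameter with a grey-brown abrasive sleeve 36 mm tall, loose, under 0.25 kg; on its top face a steel washer (at most 24 mm across), a nut and a bolt end, which make it 45 mm tall in all. Origin: centre of its underside; z up along its axis. All four are equally tall and differ only in diameter.
- seat_a: round cork pad, 62 mm in diameter, 3 mm thick, fixed on the low dark board of the rack: first, at one end of the row. The four pads are alike, in one straight row, 80 mm apart. Origin: centre of its underside, 12 mm above the bench, so that a drum on the pad stands 3 mm above this origin, 15 mm above the bench; its y axis runs along the row, x across it. The board is 310 x 84 x 12 mm.
- seat_b: round cork pad, 62 mm in diameter, 3 mm thick, fixed on the low dark board of the rack: second, between a and c. The four pads are alike, in one straight row, 80 mm apart. Origin: centre of its underside, 12 mm above the bench, so that a drum on the pad stands 3 mm above this origin, 15 mm above the bench; its y axis runs along the row, x across it. The board is 310 x 84 x 12 mm.
- seat_c: round cork pad, 62 mm in diameter, 3 mm thick, fixed on the low dark board of the rack: third, between b and d. The four pads are alike, in one straight row, 80 mm apart. Origin: centre of its underside, 12 mm above the bench, so that a drum on the pad stands 3 mm above this origin, 15 mm above the bench; its y axis runs along the row, x across it. The board is 310 x 84 x 12 mm.
- seat_d: round cork pad, 62 mm in diameter, 3 mm thick, fixed on the low dark board of the rack: fourth, at the other end of the row. The four pads are alike, in one straight row, 80 mm apart. Origin: centre of its underside, 12 mm above the bench, so that a drum on the pad stands 3 mm above this origin, 15 mm above the bench; its y axis runs along the row, x across it. The board is 310 x 84 x 12 mm.
- bur_rack: bur stand, loose: wooden block 85 x 45 mm with a dozen little rotary burs upright in it, 53 mm tall in all. It stands on the bench just past one end of the rack board (which end changes), 70 mm from the centre of the nearest pad, its long side (its own y axis) across the row. Origin: centre of its underside. Not to be moved.
- sheets: stack of sanding sheets, loose, 102 x 42 x 21 mm, on the bench just past the other end of the rack board, 70 mm from the centre of the nearest pad, its long side (its own y axis) across the row. Origin: centre of its underside. Not to be moved.
Mind the look-alikes: they are no part of the job. Leave any blue look-alike of the drum_32 alone. What is shaped like the drum_42 but turquoise is not meant.

How it is judged (in metres and radians):
At the end, for the whole second after the job is handed in: Each drum stands upright (within 0.1 rad) and at rest on its own pad, its axis within 12 mm of the pad's centre, its underside 0 to 7 mm above the pad's origin; counted from the end by the bur stand the diameters are 22, 32, 42, 52 mm (((horizontal distance between bur_rack and seat_a below 0.14 m and horizontal distance between drum_22 and seat_a below 0.012 m and z of drum_22 in the frame of seat_a between 0 and 0.007 m and horizontal distance between drum_32 and seat_b below 0.012 m and z of drum_32 in the frame of seat_b between 0 and 0.007 m and horizontal distance between drum_42 and seat_c below 0.012 m and z of drum_42 in the frame of seat_c between 0 and 0.007 m and horizontal distance between drum_52 and seat_d below 0.012 m and z of drum_52 in the frame of seat_d between 0 and 0.007 m) or (horizontal distance between bur_rack and seat_d below 0.14 m and horizontal distance between drum_22 and seat_d below 0.012 m and z of drum_22 in the frame of seat_d between 0 and 0.007 m and horizontal distance between drum_32 and seat_c below 0.012 m and z of drum_32 in the frame of seat_c between 0 and 0.007 m and horizontal distance between drum_42 and seat_b below 0.012 m and z of drum_42 in the frame of seat_b between 0 and 0.007 m and horizontal distance between drum_52 and seat_a below 0.012 m and z of drum_52 in the frame of seat_a between 0 and 0.007 m)) and angle between each of drum_22, drum_32, drum_42, drum_52's own z axis and vertical below 0.1 rad and linear speed of each of drum_22, drum_32, drum_42, drum_52 below 0.02 m/s); the robot touches nothing.
It fails at once if the bur stand is moved by more than 20 mm (distance of bur_rack from where it was at the start of the episode above 0.02 m).
It fails at once if the stack of sanding sheets is moved by more than 20 mm (distance of sheets from where it was at the start of the episode above 0.02 m).
It also fails if it takes over 96 s, if anything falls off the work surface, if the arm or the gripper's body presses on something with over 40 N, if the wrist force passes 120 N, or if a joint passes its speed limit or range.

## Working session

There is one attempt and no reset: what is moved stays moved. The work goes in short steps, Python scripts to look and compute and a shell command to move; the robot and the scene stay as the last step left them, time stands still between calls to the robot, and variables do not carry over. Pictures are saved under pics/ and viewed, at most 14 in all, crops included, and the job is handed in when it is done.

```bash
mkdir -p pics; cat > h.py <<'E'
import numpy as np, cv2
from cell import manip
from scipy.spatial.transform import Rotation as R
def snap(n,f):
    p=manip.camera_params(n); im=manip.camera(n); cv2.imwrite('pics/'+f,im[:,:,::-1]); return p,im
E
python3 - <<'E'
from h import *
for n in('scene','top','wrist'):
    p,im=snap(n,n+'0.png'); print(n,p)
print(manip.read_state(),manip.tip_reach)
E
```

```text
scene {'fovy': 46.84256614835938, 'cx': 324.1605393485431, 'cy': 198.3015665843895, 'origin': array([148.58658495, 560.4475827 , 507.07030815]), 'attitude': array([-2.13231698, -0.02244155, -2.65539481])}
top {'fovy': 48.820553551259636, 'cx': 314.072570623849, 'cy': 199.71414365880105, 'origin': array([ 426.36475858,  -72.60208007, 1087.9229371 ]), 'attitude': array([-3.06055034,  0.00903821, -1.59077349])}
wrist {'fovy': 65.91516052571004, 'cx': 317.38042952935166, 'cy': 199.58092651773018, 'origin': array([ 257.67917548, -491.47821749,  383.75513487]), 'attitude': array([ 2.90315618e+00,  6.85217533e-04, -1.21263457e+00])}
{'clock': 0.15, 'joints': array([-1.27962084e+00,  3.00346089e-01,  1.52141765e+00,  3.92083843e-05,
        1.32076185e+00, -6.65961008e-02]), 'qd': array([ 0.00012616, -0.00343927, -0.00310891, -0.00212432, -0.00024038,
       -0.00061299]), 'effort': array([ 4.57494862e-04, -5.31963086e+01, -3.52823138e+01,  7.08250632e-02,
        2.35915458e-02, -7.76491515e-05]), 'eef_pos': array([ 192.5554683 , -514.98295614,  219.02405295]), 'eef_rot': array([-3.14066432e+00, -9.99796230e-05,  3.57761819e-01]), 'wrist_force': array([-0.2288419 ,  0.23592845, -0.55162238]), 'moment': array([-0.00599535,  0.01864524,  0.06350216]), 'finger_force': 0.0, 'finger_gap': 94.43187125671264} 14.0
```

View pics/top0.png

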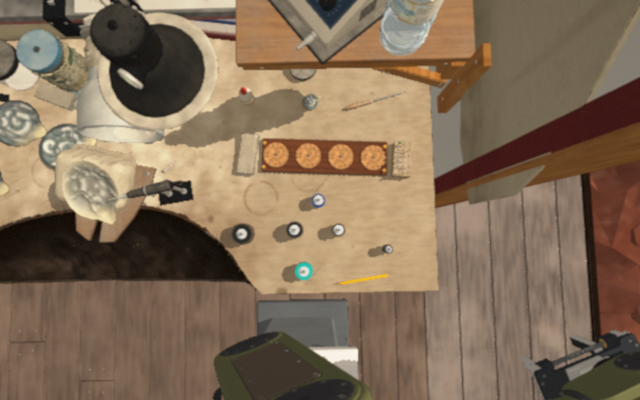

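View pics/scene0.png

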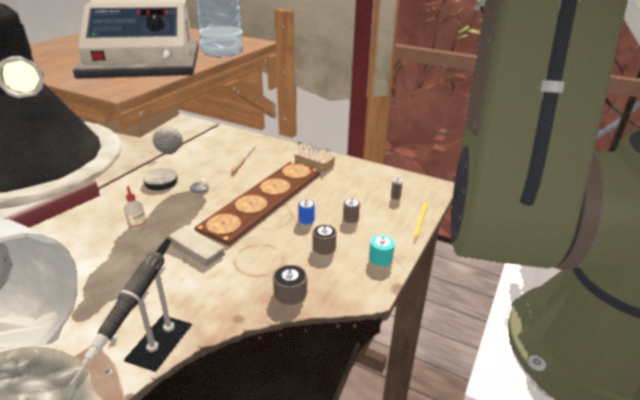

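The top view shows the pads at about (276,155), (308,156), (341,157) and (374,158), the sheets at left (245,155) and the bur stand at right (401,160). The drums are at (242,233) for 52, (294,229) for 42, (338,230) for 32 and (388,249) for 22. The blue decoy is at (318,201) and the turquoise one at (303,271). I'll enlarge both views.

```bash
python3 - <<'E'
import cv2
a=cv2.imread('pics/top0.png')[130:290,225:425]; cv2.imwrite('pics/tc.png',cv2.resize(a,None,fx=3.75,fy=3.75,interpolation=cv2.INTER_CUBIC)[:600])
a=cv2.imread('pics/scene0.png')[140:310,190:430]; cv2.imwrite('pics/sc.png',cv2.resize(a,None,fx=3.33333,fy=3.33333,interpolation=cv2.INTER_CUBIC))
E
```

```text
(no output)
```

View pics/tc.png

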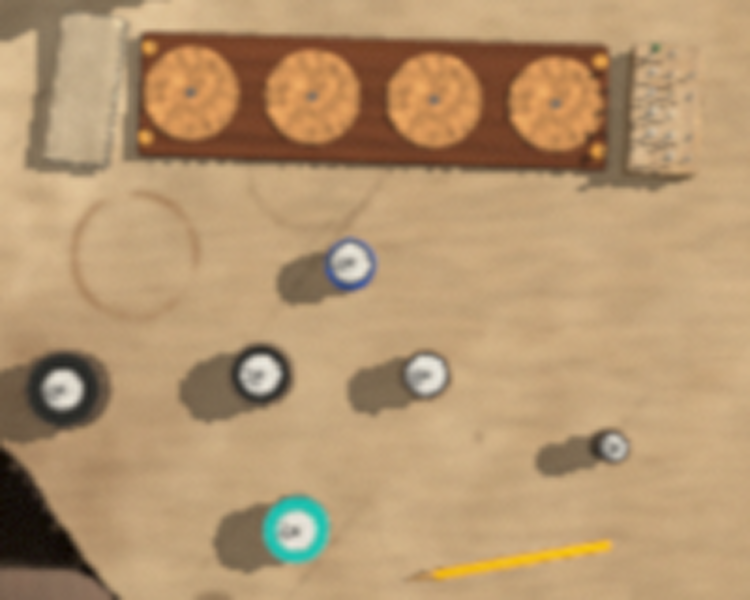

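View pics/sc.png

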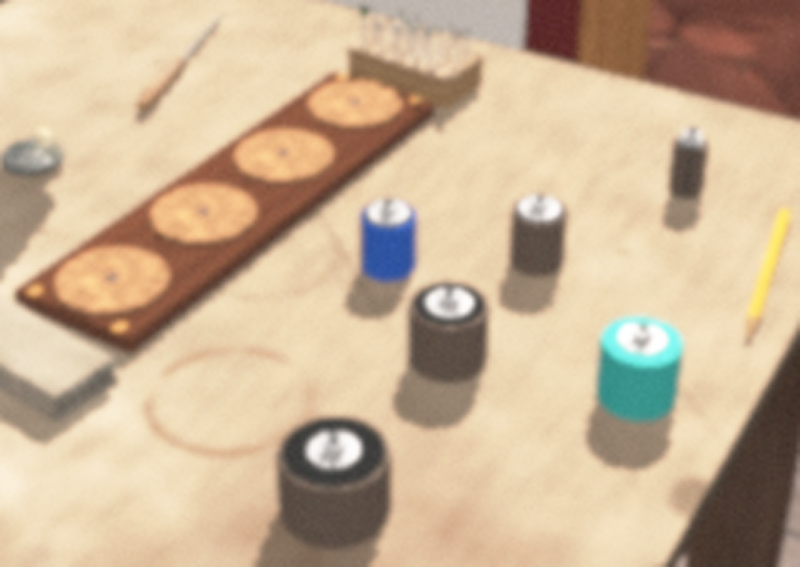

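The crops show washer centres, in top-crop pixels: 52 (63,390), 42 (260,374), 32 (425,375), 22 (611,446). The pads are at (190,92), (312,96), (434,99) and (555,103). In scene-crop pixels the washers are 52 (334,450), 42 (449,302), 32 (540,208), 22 (690,138), and the pads are at (111,278), (203,212), (283,152) and (355,103). Next I'll triangulate them.

```bash
cat >> h.py <<'E'
def ray(p,uv):
    f=200/np.tan(np.radians(p['fovy'])/2)
    d=R.from_euler('xyz',p['attitude']).apply([(uv[0]-p['cx'])/f,(uv[1]-p['cy'])/f,1]); return np.array(p['origin']),d/np.linalg.norm(d)
def tri(rs):
    A=sum(np.eye(3)-np.outer(d,d) for o,d in rs); b=sum((np.eye(3)-np.outer(d,d))@o for o,d in rs); x=np.linalg.solve(A,b)
    return x,[np.linalg.norm(np.cross(x-o,d)) for o,d in rs]
def atz(r,z): o,d=r; return o+d*(z-o[2])/d[2]
E
python3 - <<'E'
from h import *
np.set_printoptions(precision=1,suppress=True)
T=dict(d52=(63,390),d42=(260,374),d32=(425,375),d22=(611,446),blue=(350,263),turq=(296,530),pL=(190,92),p2=(312,96),p3=(434,99),pR=(555,103))
S=dict(d52=(334,450),d42=(449,302),d32=(540,208),d22=(690,138),blue=(388,212),turq=(642,340),pL=(111,278),p2=(203,212),p3=(283,152),pR=(355,103))
pt=manip.camera_params('top');ps=manip.camera_params('scene')
for k in T:
    u=(np.array(T[k])+.5)/3.75-.5+[225,130]; v=(np.array(S[k])+.5)*.3-.5+[190,140]
    a,b=ray(pt,u),ray(ps,v); x,e=tri([a,b]); z=15 if k[0]=='p' else 38
    print(k,x,np.array(e),'top@z',atz(a,z),'scene',atz(b,z), 'r',np.hypot(x[0],x[1]))
E
```

```text
d52 [434.1 110.   34.6] [0.4 0.4] top@z [434.4 109.6  38. ] scene [431.7 113.   38. ] r 447.8110370753066
d42 [441.5 -15.7  35.4] [0.7 0.7] top@z [442.1 -15.6  38. ] scene [439.3 -12.8  38. ] r 441.7865205757355
d32 [ 438.6 -120.6   36. ] [0.9 0.9] top@z [ 439.3 -120.2   38. ] scene [ 436.5 -118.    38. ] r 454.8314550140031
d22 [ 391.4 -236.7   37.5] [1. 1.] top@z [ 392.3 -236.3   38. ] scene [ 390.2 -236.3   38. ] r 457.39024376099076
blue [511.2 -74.3  35.8] [0.5 0.5] top@z [511.5 -74.1  38. ] scene [509.1 -71.6  38. ] r 516.6159878448238
turq [342.6 -36.8  34. ] [0.8 0.8] top@z [343.7 -36.7  38. ] scene [340.2 -32.2  38. ] r 344.5585295126234
pL [628.3  28.6  12.5] [0.6 0.6] top@z [628.3  28.7  15. ] scene [625.3  31.1  15. ] r 628.9502319745243
p2 [623.9 -51.7  12.3] [0.5 0.5] top@z [623.9 -51.5  15. ] scene [620.8 -48.6  15. ] r 626.0735053875258
p3 [ 620.  -131.8   13.6] [0.5 0.5] top@z [ 620.2 -131.5   15. ] scene [ 618.1 -130.    15. ] r 633.843435944826
pR [ 615.5 -211.5   12.1] [1. 1.] top@z [ 615.8 -210.7   15. ] scene [ 611.8 -207.3   15. ] r 650.8179051486233
```

Spacing comes out at 80 mm, and the heights agree with the text to within about 3 mm. I'll use tool yaw 90°, so tool x = +Y, tool y = +X and tool z is down; the fingers then close across the row, clear of the neighbouring drums. First I'll hover over drum_22.

```bash
python3 -m creep '[[1,[7,-5,2],-1.7],[1,[12,-8,4],-3.4],[1,[17,-11,6],-5],[1,[22,-15,8],-6.8],[1,[28.4,-19.2,8.9],-8.5],[1,[28.4,-19.2,8.9],-10.2],[1,[28.4,-19.2,8.9],-11.9],[1,[28.4,-19.2,8.9],-13.9],[1,[28.4,-19.2,8.9],-13.9],[1,[28.4,-19.2,8.9],-13.9],[1,[28.4,-19.2,8.9],-13.9],[1,[28.4,-19.2,8.9],-13.9]]' 15; python3 -c "
from h import *
snap('wrist','w1.png'); print(manip.camera_params('wrist'))"
```

```text
clock: 1.35
eef_pos: [391.0, -236.6, 130.6]
eef_rot: [3.141, 0.0, 1.567]
wrist_force: [0.2, 0.4, -0.2]
finger_gap: 94.2
finger_force: 0.0
{'fovy': 65.91516052571004, 'cx': 317.38042952935166, 'cy': 199.58092651773018, 'origin': array([ 392.51199667, -168.61311822,  295.36661968]), 'attitude': array([ 2.90279759e+00, -6.48057613e-05, -2.71626379e-03])}
```

View pics/w1.png

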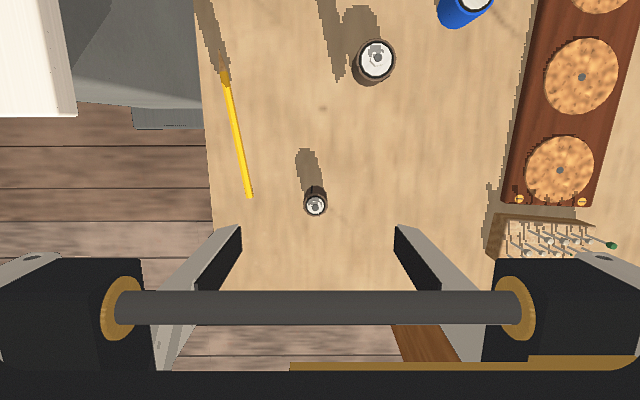

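The wrist view shows the drum_22 washer at (316,206), the drum_32 washer at (376,58), and the end pad centres at (560,170) and (582,77). I'll use these to cross-check the first measurement.

```bash
python3 - <<'E'
from h import *
np.set_printoptions(precision=1,suppress=True)
p=manip.camera_params('wrist')
for k,u,z in(('22',(316,206),37),('32',(376,59),37),('pR',(560,170),15),('p3',(582,77),15)): print(k,atz(ray(p,u),z))
E
```

```text
22 [ 391.1 -237.2   37. ]
32 [ 438.1 -119.4   37. ]
pR [ 614.2 -209.6   15. ]
p3 [ 618.3 -129.9   15. ]
```

The two measurements agree to within 2 mm. Now I'll descend on drum_22, grip it and lift.

```bash
python3 -m creep '[[1,[0,0,4],0],[1,[0,0,7.5],0],[1,[0,0,9.5],0],[1,[0,0,10.5],0],[1,[0,0,11],0],[1,[0,0,11],0],[-1,[0,0,11],0],[-1,[0,0,11],0],[-1,[0,0,11],0],[-1,[0,0,11],0],[-1,[0,0,11],0],[-1,[0,0,11],0]]' 15; python3 -m creep '[[-1,[0,0,0],0],[-1,[0,0,0],0],[-1,[0,0,0],0],[-1,[0,0,0],0],[-1,[0,0,-1],0],[-1,[0,0,-3],0],[-1,[0,0,-6],0],[-1,[0,0,-8],0],[-1,[0,0,-8],0],[-1,[0,0,-8],0]]' 15
```

```text
clock: 2.6
eef_pos: [391.4, -235.9, 20.5]
eef_rot: [3.141, 0.0, 1.571]
wrist_force: [-0.1, 0.2, 0.6]
finger_gap: 49.6
finger_force: 0.0
clock: 3.6
eef_pos: [391.3, -235.8, 100.5]
eef_rot: [3.141, 0.0, 1.571]
wrist_force: [0.1, -0.5, -0.6]
finger_gap: 20.3
finger_force: 15.0
```

```bash
python3 -m creep '[[-1,[0.4,3,0],0],[-1,[1,8,0],0],[-1,[1.5,13,0],0],[-1,[2,17,0],0],[-1,[2.4,20,0],0],[-1,[2.6,22,0],0],[-1,[2.6,22.4,0],0],[-1,[2.6,22.4,0],0],[-1,[2.6,22.4,2.5],0],[-1,[2.6,22.4,4.5],0],[-1,[2.6,22.4,5.5],0],[-1,[2.6,22.4,5.5],0]]'; python3 -m creep '[[-1,[0,0,0.3],0],[-1,[0,0,0.6],0],[-1,[0,0,0.9],0],[-1,[0,0,0.9],0],[-1,[0,0,0.9],0]]';python3 -c "
from h import *
snap('wrist','w2.png');cv2.imwrite('pics/s2.png',cv2.resize(snap('scene','s2o.png')[1][150:220,220:330,::-1],None,fx=6,fy=6))"
```

```text
clock: 4.8
eef_pos: [614.1, -209.9, 44.2]
eef_rot: [-3.139, -0.001, 1.57]
wrist_force: [0.7, -0.7, -1.0]
finger_gap: 20.3
finger_force: 15.0
clock: 5.3
eef_pos: [615.5, -209.9, 36.6]
eef_rot: [3.141, 0.0, 1.571]
wrist_force: [0.1, -0.5, -1.3]
finger_gap: 20.2
finger_force: 15.0
```

View pics/s2.png

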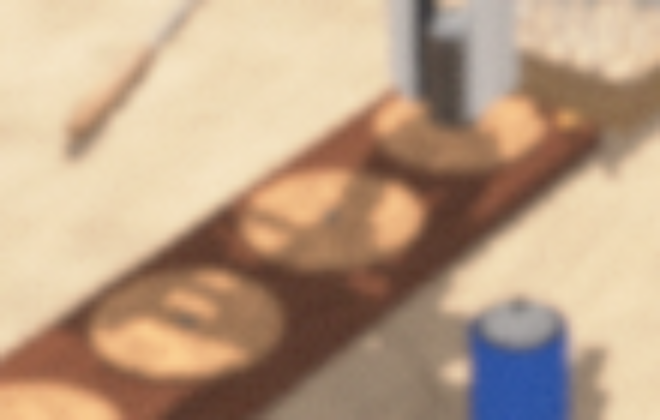

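The crop shows the drum's foot at about (452,125), centred on the end pad and nearly touching it. I'll lower another 1.5 mm and release.

```bash
python3 -m creep '[[-1,[0,0,0.1],0],[-1,[0,0,0.15],0],[-1,[0,0,0.15],0],[-0.2,[0,0,0.15],0],[0,[0,0,0.15],0],[0.3,[0,0,0.15],0],[1,[0,0,0.15],0],[1,[0,0,0.15],0],[1,[0,0,-2],0],[1,[0,0,-6],0],[1,[0,0,-8],0],[1,[0,0,-8],0]]'; python3 -c "
from h import *
snap('wrist','w3.png');print(manip.read_state()['eef_pos'])"
```

```text
clock: 6.6
eef_pos: [616.6, -210.3, 119.9]
eef_rot: [3.137, 0.002, 1.571]
wrist_force: [-0.4, -0.5, 0.1]
finger_gap: 89.0
finger_force: 0.0
[ 615.80617122 -210.03802095  117.51710242]
```

View pics/w3.png

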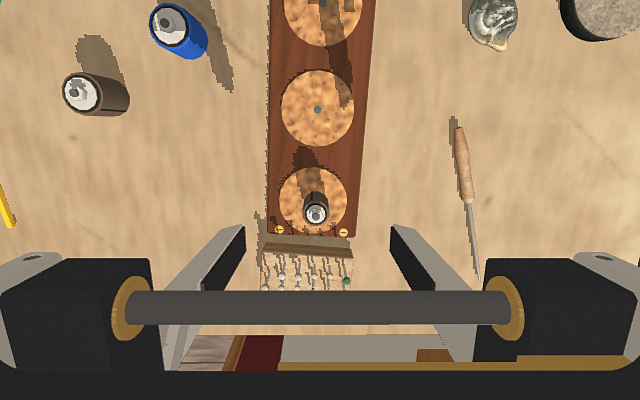

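Drum_22 stands on the end pad, with its washer at (316,214) and the pad centre near (313,198). Next is drum_32.

```bash
python3 -m creep '[[1,[2,-4,0],0],[1,[4,-8,0],0],[1,[6,-12,0],0],[1,[8,-16,0],0],[1,[9,-17.7,0],0],[1,[9,-17.7,0],0],[1,[9,-17.7,0],0],[1,[9,-17.7,4],0],[1,[9,-17.7,7],0],[1,[9,-17.7,9],0],[1,[9,-17.7,9.6],0],[1,[9,-17.7,9.6],0]]'; python3 -m creep '[[-1,[0,0,0],0],[-1,[0,0,0],0],[-1,[0,0,0],0],[-1,[0,0,0],0],[-1,[0,0,0],0],[-1,[0,0,0],0],[-1,[0,0,0],0],[-1,[0,0,0],0],[-1,[0,0,0],0],[-1,[0,0,0],0],[-1,[0,0,0],0],[-1,[0,0,0],0]]' 15; python3 -m creep '[[-1,[0,0,-1],0],[-1,[0,0,-3],0],[-1,[0,0,-6],0],[-1,[0,0,-8],0],[-1,[0,0,-8],0],[-1,[0,0,-8],0]]'
```

```text
clock: 7.85
eef_pos: [438.5, -120.1, 19.7]
eef_rot: [-3.14, -0.001, 1.571]
wrist_force: [0.7, 0.1, -0.8]
finger_gap: 94.3
finger_force: 0.0
clock: 9.05
eef_pos: [438.4, -119.9, 20.4]
eef_rot: [-3.142, -0.0, 1.571]
wrist_force: [-0.7, -0.5, 0.9]
finger_gap: 30.6
finger_force: 15.0
clock: 9.65
eef_pos: [438.3, -119.8, 100.5]
eef_rot: [3.141, 0.0, 1.571]
wrist_force: [-0.2, 0.3, -0.9]
finger_gap: 30.6
finger_force: 15.0
```

```bash
python3 -m creep '[[-1,[0,3,0],0],[-1,[-0.5,8,0],0],[-1,[-1,12,0],0],[-1,[-1.1,15,0],0],[-1,[-1.1,17.5,0],0],[-1,[-1.1,18.1,0],0],[-1,[-1.1,18.1,0],0],[-1,[-1.1,18.1,0],0],[-1,[-1.1,18.1,2.5],0],[-1,[-1.1,18.1,4.5],0],[-1,[-1.1,18.1,5.5],0],[-1,[-1.1,18.1,5.5],0]]'; python3 -m creep '[[-1,[0,0,0.3],0],[-1,[0,0,0.6],0],[-1,[0,0,0.9],0],[-1,[0,0,1],0],[-1,[0,0,1],0],[-1,[0,0,1],0]]'; python3 -m creep '[[-0.1,[0,0,0],0],[0,[0,0,0],0],[0.3,[0,0,0],0],[1,[0,0,0],0],[1,[0,0,0],0],[1,[0,0,0],0],[1,[0,0,-2],0],[1,[0,0,-6],0],[1,[0,0,-8],0],[1,[0,0,-8],0],[1,[0,0,-8],0]]'
```

```text
clock: 10.85
eef_pos: [618.3, -130.8, 44.4]
eef_rot: [-3.139, -0.001, 1.571]
wrist_force: [0.4, -0.3, -1.7]
finger_gap: 30.5
finger_force: 15.0
clock: 11.45
eef_pos: [619.5, -130.9, 35.6]
eef_rot: [3.141, 0.0, 1.571]
wrist_force: [-0.7, -0.3, -0.6]
finger_gap: 30.5
finger_force: 15.0
clock: 12.55
eef_pos: [619.2, -130.8, 115.0]
eef_rot: [-3.141, -0.0, 1.571]
wrist_force: [-0.6, -0.2, -0.9]
finger_gap: 94.0
finger_force: 0.0
```

Next is drum_42, at (441.5, -15.5).

```bash
python3 -m creep '[[1,[2.5,-4,0],0],[1,[5,-8,0],0],[1,[7.5,-12,0],0],[1,[10,-16,0],0],[1,[11.5,-17.8,0],0],[1,[11.5,-17.8,0],0],[1,[11.5,-17.8,0],0],[1,[11.5,-17.8,4],0],[1,[11.5,-17.8,7],0],[1,[11.5,-17.8,9],0],[1,[11.5,-17.8,9.5],0],[1,[11.5,-17.8,9.5],0]]'; python3 -m creep '[[-1,[0,0,0],0],[-1,[0,0,0],0],[-1,[0,0,0],0],[-1,[0,0,0],0],[-1,[0,0,0],0],[-1,[0,0,0],0],[-1,[0,0,0],0],[-1,[0,0,0],0],[-1,[0,0,0],0],[-1,[0,0,0],0],[-1,[0,0,0],0],[-1,[0,0,0],0]]' 15; python3 -m creep '[[-1,[0,0,-1],0],[-1,[0,0,-3],0],[-1,[0,0,-6],0],[-1,[0,0,-8],0],[-1,[0,0,-8],0],[-1,[0,0,-8],0]]'
```

```text
clock: 13.75
eef_pos: [441.4, -16.2, 19.8]
eef_rot: [-3.14, -0.0, 1.57]
wrist_force: [0.2, -1.0, 0.3]
finger_gap: 94.0
finger_force: 0.0
clock: 14.95
eef_pos: [441.3, -15.9, 20.4]
eef_rot: [-3.141, -0.0, 1.571]
wrist_force: [-2.5, -0.4, 2.5]
finger_gap: 40.5
finger_force: 15.0
clock: 15.55
eef_pos: [441.3, -15.9, 100.2]
eef_rot: [3.141, 0.0, 1.571]
wrist_force: [-0.4, -0.4, -1.6]
finger_gap: 40.4
finger_force: 15.0
```

```bash
python3 -m creep '[[-1,[-0.5,3,0],0],[-1,[-1.5,8,0],0],[-1,[-2.5,12,0],0],[-1,[-3,15,0],0],[-1,[-3.5,17.5,0],0],[-1,[-3.5,18.2,0],0],[-1,[-3.5,18.2,0],0],[-1,[-3.5,18.2,0],0],[-1,[-3.5,18.2,2.5],0],[-1,[-3.5,18.2,4.5],0],[-1,[-3.5,18.2,5.5],0],[-1,[-3.5,18.2,5.5],0]]'; python3 -m creep '[[-1,[0,0,0.3],0],[-1,[0,0,0.6],0],[-1,[0,0,0.9],0],[-1,[0,0,1],0],[-1,[0,0,1],0],[-1,[0,0,1],0]]'; python3 -m creep '[[0.05,[0,0,0],0],[0.2,[0,0,0],0],[0.4,[0,0,0],0],[1,[0,0,0],0],[1,[0,0,0],0],[1,[0,0,0],0],[1,[0,0,-2],0],[1,[0,0,-6],0],[1,[0,0,-8],0],[1,[0,0,-8],0],[1,[0,0,-8],0]]'
```

```text
clock: 16.75
eef_pos: [622.3, -50.6, 44.4]
eef_rot: [-3.139, -0.0, 1.571]
wrist_force: [-0.9, 0.9, -1.7]
finger_gap: 40.5
finger_force: 15.0
clock: 17.35
eef_pos: [623.5, -50.9, 35.6]
eef_rot: [3.141, 0.0, 1.571]
wrist_force: [0.9, -0.0, -1.7]
finger_gap: 40.6
finger_force: 15.0
clock: 18.45
eef_pos: [623.2, -50.9, 115.0]
eef_rot: [-3.141, -0.0, 1.571]
wrist_force: [-0.4, -0.6, -1.4]
finger_gap: 94.1
finger_force: 0.0
```

Next is drum_52, at (434, 110).

```bash
python3 -m creep '[[1,[3,-3.5,0],0],[1,[6,-7,0],0],[1,[9,-10.5,0],0],[1,[12,-14,0],0],[1,[15,-17.5,0],0],[1,[16.1,-19,0],0],[1,[16.1,-19,0],0],[1,[16.1,-19,0],0],[1,[16.1,-19,3],0],[1,[16.1,-19,5],0],[1,[16.1,-19,5],0]]'; python3 -c "
from h import *
p,_=snap('wrist','w5.png');print(p)"
```

```text
clock: 19.55
eef_pos: [432.8, 109.1, 62.9]
eef_rot: [-3.137, 0.001, 1.57]
wrist_force: [0.8, 0.1, 0.7]
finger_gap: 94.0
finger_force: 0.0
{'fovy': 65.91516052571004, 'cx': 317.38042952935166, 'cy': 199.58092651773018, 'origin': array([434.9073577 , 177.12639392, 227.69039151]), 'attitude': array([ 2.90207933e+00,  4.87256524e-03, -9.15425399e-04])}
```

View pics/w5.png

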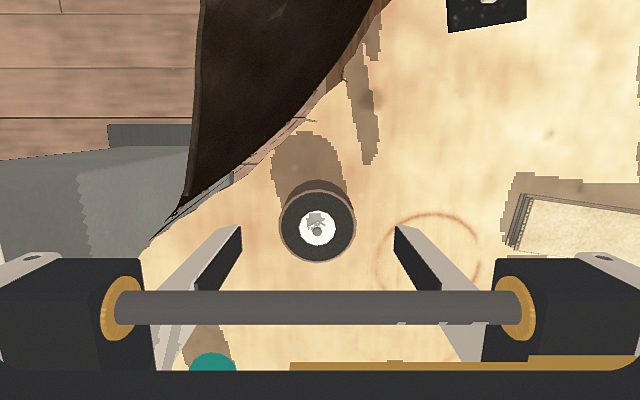

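The wrist view shows drum_52's washer at (317,228), centred between the fingers with clear space on both sides. I'll descend and grip.

```bash
python3 -m creep '[[1,[0,0,2],0],[1,[0,0,4],0],[1,[0,0,4.5],0],[1,[0,0,4.5],0],[-1,[0,0,4.5],0],[-1,[0,0,4.5],0],[-1,[0,0,4.5],0],[-1,[0,0,4.5],0],[-1,[0,0,4.5],0],[-1,[0,0,4.5],0],[-1,[0,0,4.5],0],[-1,[0,0,4.5],0]]' 15; python3 -m creep '[[-1,[0,0,0],0],[-1,[0,0,0],0],[-1,[0,0,-1],0],[-1,[0,0,-3],0],[-1,[0,0,-6],0],[-1,[0,0,-8],0],[-1,[0,0,-8],0],[-1,[0,0,-8],0]]'
```

```text
clock: 20.8
eef_pos: [433.4, 110.2, 20.5]
eef_rot: [-3.142, 0.0, 1.571]
wrist_force: [-1.5, 0.2, 2.9]
finger_gap: 50.5
finger_force: 15.0
clock: 21.6
eef_pos: [433.2, 110.1, 100.3]
eef_rot: [3.141, -0.0, 1.571]
wrist_force: [-0.9, 0.5, -2.0]
finger_gap: 50.5
finger_force: 15.0
```

```bash
python3 -m creep '[[-1,[-1,3,0],0],[-1,[-3,8,0],0],[-1,[-5,12,0],0],[-1,[-6.5,16,0],0],[-1,[-7.8,18.7,0],0],[-1,[-8.1,19.4,0],0],[-1,[-8.1,19.4,0],0],[-1,[-8.1,19.4,0],0],[-1,[-8.1,19.4,2.5],0],[-1,[-8.1,19.4,4.5],0],[-1,[-8.1,19.4,5.5],0],[-1,[-8.1,19.4,5.5],0]]'; python3 -m creep '[[-1,[0,0,0.3],0],[-1,[0,0,0.6],0],[-1,[0,0,0.9],0],[-1,[0,0,1],0],[-1,[0,0,1],0],[-1,[0,0,1],0]]'; python3 -m creep '[[0.25,[0,0,0],0],[0.4,[0,0,0],0],[0.6,[0,0,0],0],[1,[0,0,0],0],[1,[0,0,0],0],[1,[0,0,0],0],[1,[0,0,-2],0],[1,[0,0,-6],0],[1,[0,0,-8],0],[1,[0,0,-12],0],[1,[0,0,-12],0]]'; python3 -m creep '[[1,[0,-5,0],0],[1,[0,-10,0],0],[1,[0,-15,0],0],[1,[0,-20,0],0],[1,[0,-20,0],0],[1,[0,-20,0],0],[1,[0,-20,0],0],[1,[0,-20,0],0]]'; python3 - <<'E'
from h import *
_,t=snap('top','t6.png'); _,s=snap('scene','s6.png')
a=cv2.resize(t[130:210,225:425,::-1],None,fx=3.75,fy=3.75,interpolation=cv2.INTER_CUBIC)
b=cv2.resize(s[165:255,190:340,::-1],(500,300),interpolation=cv2.INTER_CUBIC)
cv2.imwrite('pics/c6.png',np.vstack([a,np.pad(b,((0,0),(0,250),(0,0)))]))
E
```

```text
clock: 22.8
eef_pos: [626.2, 29.6, 44.4]
eef_rot: [-3.139, -0.0, 1.571]
wrist_force: [-0.0, 0.2, -1.6]
finger_gap: 50.5
finger_force: 15.0
clock: 23.4
eef_pos: [627.4, 29.1, 35.6]
eef_rot: [3.141, 0.0, 1.571]
wrist_force: [-0.4, -0.5, -0.3]
finger_gap: 50.7
finger_force: 15.0
clock: 24.5
eef_pos: [629.3, 29.1, 161.0]
eef_rot: [3.133, 0.0, 1.571]
wrist_force: [0.6, 0.2, -0.3]
finger_gap: 94.3
finger_force: 0.0
clock: 25.3
eef_pos: [428.3, 29.1, 155.3]
eef_rot: [3.142, -0.0, 1.571]
wrist_force: [0.9, -0.1, 0.7]
finger_gap: 93.9
finger_force: 0.0
```

View pics/c6.png

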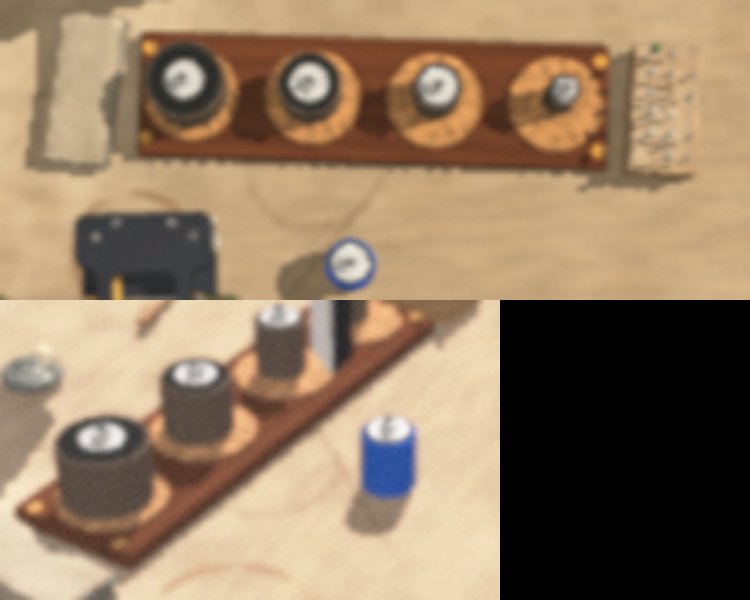

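The drums stand in order: 52 by the sheets, then 42, 32, and 22 by the bur stand. In top-crop pixels the washers are at (183,78), (309,81), (437,87) and (563,90). In the scene crop they are at (102,137), (195,73) and (279,15). I'll check these against the pad centres.

```bash
python3 - <<'E'
from h import *
np.set_printoptions(precision=1,suppress=True)
pt=manip.camera_params('top');ps=manip.camera_params('scene')
P=[(628.3,28.6),(623.9,-51.7),(620,-131.8),(615.5,-211.5)]
for t,s,p in zip([(183,78),(309,81),(437,87),(563,90)],[(102,137),(195,73),(279,15),None],P):
    a=ray(pt,(np.array(t)+.5)/3.75-.5+[225,130]); x=atz(a,52); print(x,x[:2]-p, s and tri([a,ray(ps,(np.array(s)+.5)*.3-.5+[190,165])])[0])
E
```

```text
[630.4  29.5  52. ] [2.1 0.9] [630.   29.1  50.3]
[626.8 -50.5  52. ] [2.9 1.2] [626.4 -50.9  50.3]
[ 621.2 -131.6   52. ] [1.2 0.2] [ 621.  -131.7   51.6]
[ 617.5 -211.3   52. ] [2.  0.2] None
```

All four drums are within about 3 mm of their pad centres and at the right height, and the robot is clear of everything.

```bash
python3 -c "
from cell import manip
print(manip.sign_off())"
```

```text
the job is handed in; nothing more can be done
None
```

I put all four drums on their pads in order, 22 mm by the bur stand up to 52 mm by the sanding sheets, each measured within about 3 mm of its pad's centre, and handed the job in at about 25 s; the sign-off gave no verdict.

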